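Feed the wooden offcut through the scrap box flap

ROBOT

A 6-joint arm with a two-finger parallel gripper is mounted at the origin on a cart in front of the work surface, level with it; the furniture and walls round the work are solid. World frame = base frame: x ahead of the robot, y to its left, z up, the work surface at z = 0. Lengths are in m, angles in rad, forces in N, time in s.
With the tool pointing down it reaches from about 0.25 to 0.725 m from the base axis. Payload 4 kg.
Tool frame: the origin (TCP) lies on the centre line of the jaws, within the pads' length; the fingertips stand arm.tcp_to_tips ahead of it and the grasp point (between the pads) lies 3 mm ahead of it (arm.tcp_to_tips is the distance from the TCP to the fingertips, in m); z points along the fingers, y is the line along which they close (so a half turn about z gives the same grasp; the last joint's range is limited). The gripper opens to 85 mm and grips with 20 to 120 N. Pads are 22 mm wide; open, the fingers measure 114 mm over their backs; the gripper's body (76 mm by 85 mm) begins 54 mm behind the grasp point. The pads swing forward as they close: fully open they stand 13 mm farther back than shut.
Start: joints at [-1.258, 0.241, 0.005, 1.335, 0, 1.571], TCP at [0.154, -0.476, 0.253] pointing down, gripper open.
Joint ranges: [-2.72, 2.72], [-1.05, 1.87], [-1.09, 1.28], [-1.99, 2.15], [-1.42, 1.44], [-3.14, 3.14]. Speed limits (rad/s): [2.79, 2.79, 3.14, 3.14, 3.14, 3.14].

INTERFACE

Orientations are given as [roll, pitch, yaw] about the fixed x, y, z axes, in that order (R = Rz(yaw) Ry(pitch) Rx(roll)).
In Python, from cell import arm gives the robot as it stands. Calls block until the motion is done:
- arm.movep(position, orientation): joint-space move of the TCP to a pose.
- arm.line_to(position, speed=0.15, rot=None): straight line of the TCP; rot=None keeps the orientation; speed is the mean speed in m/s.
- arm.goto_joints(angles): joint-space move.
- arm.grip(opening): finger opening in m; the grip force is fixed at half the most; returns when the fingers have stopped.
- arm.sleep(seconds).
- arm.ik(position, orientation): joint angles nearest the present ones, or None.
- arm.read_state(): the state.
- arm.get_image(name): name is "side" or "top"; returns a dict with "pixels" (400x640x3 uint8, blue, green, red), "depth" (400x640 float32, m along the optical axis (not along the pixel's ray), 0 where there is no reading), "fx", "fy", "cx", "cy" (pixels), "xyz" and "rotation" of the camera in the world. Camera axes: x right, y up, looking along -z (the intrinsics and any distortion apply to the point x, -y, -z); pixel columns grow to the right and rows downward; lengths in m; the calibration is good to about 2 mm. A picture is of the moment at which its call begins.
A pose or a line that the arm cannot do raises arm.PlanningError and nothing moves.
- arm.finish_job(): hands the job in; it is judged then, once.
The state is a dict: "clock": time; "qpos": joint angles; "qd": joint speeds; "joint_efforts": joint torques, N m; "eef_pos": TCP position; "tcp_rot": TCP orientation; "ft_force": force on the tool from outside, world axes, zero at the start; "ft_torque": the same for the moment, N m; "gripper_width": finger opening in m; "gripper_force": force on a finger pad.
Only numpy, scipy, OpenCV 4.12 (cv2) and the standard library are available. Lean on these libraries where they do the work, as an engineer would, in place of code of your own. Each camera call takes 0.05 s, during which the arm holds its last target. There are 200 camera calls.

TASK

Push the wooden offcut along the feed deck with the fingertips, so that it swings the hanging flap open and drops off the end of the deck into the scrap box behind it; then draw the fingers back out so that the flap swings shut. Only push: do not pick the offcut up or drag it off the deck, and leave the other things around the box alone.

Things in the scene. Friction and masses are not known exactly. Their poses are not given: they have to be found in the camera images.
- chute: Fixed sheet-metal scrap box with a feed deck: 390 (its x) x 124 (y; 150 over the flap's weights) x 219 mm high. Origin on the bench, under the flap's hinge rod, on the centre line; x = feed direction, into the box (away from the robot within 0.25 rad), z up. Deck level, 118 mm high, x -220 to 8. Deck rails 15 mm high over it, 88 mm apart, x -220 to -40. Box side walls 120 mm apart inside: 148 mm high from x -44, 210 mm from x -12.
- flap (a joint): Flap swing, rad: 0 shut, max 1.6, grows as its lower edge goes into the box. Steel plate 114 mm wide, lower edge 11 mm above the deck; shut, it leans toward the robot. It lies on the offcut's top at about 1.3. Two small weights outside the walls swing it shut unaided; it takes less than 1 N to open and rests on whatever is in the doorway, fingers too.
- flap_edge (a point): Middle of the flap's lower edge (moves with the flap); shut, it is at chute x = -35 mm, 129 mm above the bench.
- offcut: Loose block of wood, 92 x 45 x 36 mm high, about 0.12 kg, lying on the deck before the flap, its long side (its y axis, either way round) roughly along the deck; origin at the centre of its underside. It tips into the box once its middle is past the deck's end, its rear face then about 38 mm before the rod; pushing on to 20 mm makes it sure.
- compound_bar: Bystander: green bar of polishing compound, 102 x 48 x 35 mm, on the bench to the left of the box; origin at the centre of its underside.
- bearing: Bystander: ball bearing, 52 mm across, 15 mm high, lying on the bench to the left of the deck; origin at the centre of its underside.
- flap_rod (a point): Middle of the flap's hinge rod (8 mm diameter), 206 mm above the bench, 88 above the deck, at chute x = 0. Upright fingers meet the rod soon after they pass the shut flap's edge; with the tips leaned forward about 0.3 rad they go farther in, clear of rod and cover. A pale fixed cover (top at 214 mm, a bar on it to 219) closes the box above from chute x = 12 on.
- deck_end (a point): Middle of the deck's inner end (chute x = 8 mm, 118 mm above the bench): beyond it is the drop to the box floor, 19 mm above the bench. The inside of the box runs from here 158 mm on in x, 120 mm wide.
- nut: Bystander: steel hex nut, 34 mm across, 16 mm high, lying on the bench to the right of the box; origin at the centre of its underside.
There are look-alikes about, which are no part of the job. What is shaped like the offcut but turquoise is not meant.

How it is judged:
By the outcome, as a careful person would: the job done as asked, in the order asked, and still so for the second after the job is handed in, with the robot touching nothing.
It also fails if it takes over 40 s, if anything falls off the work surface, if the arm or the gripper's body presses on something with over 40 N, if the wrist force passes 120 N, or if a joint passes its speed limit or range.

## Working session

There is one attempt and no reset: what is moved stays moved. The work goes in short steps, each a Python script; the robot and the scene stay as the last script left them, time stands still between calls to the robot, and variables do not carry over. Pictures are saved under pics/ and viewed, at most 10 in all, crops included, and the job is handed in when it is done.

```bash
mkdir -p pics; ls; cat > h.py <<'E'
import numpy as np, cv2
from cell import arm
def shot(n,f):
    im=arm.get_image(n); np.savez('pics/'+f+'.npz',**{k:np.array(v) for k,v in im.items()}); cv2.imwrite('pics/'+f+'.png',im['pixels']); return im
def cloud(im):
    v,u=np.mgrid[0:400,0:640]; d=im['depth']
    p=np.stack([(u-im['cx'])/im['fx']*d,-(v-im['cy'])/im['fy']*d,-d],-1)
    R=np.array(im['rotation']); 
    if R.shape!=(3,3):
        from scipy.spatial.transform import Rotation as Q; R=Q.from_euler('xyz',R).as_matrix()
    return p@R.T+np.array(im['xyz'])
E
python3 - <<'E'
from h import *
for n in('side','top'):
    im=shot(n,n+'0'); print(n,im.keys(),im['fx'],im['fy'],im['cx'],im['cy'],im['xyz'],im['rotation'])
print(arm.tcp_to_tips,arm.read_state())
E
```

```text
pics
side dict_keys(['pixels', 'depth', 'fx', 'fy', 'cx', 'cy', 'xyz', 'rotation']) 456.4933406328424 456.4933406328424 320.29222890395283 197.63629921225973 [ 0.22203914 -0.26923558  0.69740738] [ 0.82875209 -0.02059728 -0.5660065 ]
top dict_keys(['pixels', 'depth', 'fx', 'fy', 'cx', 'cy', 'xyz', 'rotation']) 431.3781683856609 431.3781683856609 313.87122043250713 196.74740888423472 [0.41150411 0.25429028 1.0174551 ] [ 0.12992913 -0.01608627 -1.55610814]
0.022 {'clock': 0.1, 'qpos': array([-1.25796284e+00,  2.41321463e-01,  3.87367243e-03,  1.33520170e+00,
       -1.59979202e-05,  1.57080224e+00]), 'qd': array([-0.00020607, -0.00122426,  0.00328001, -0.00172513, -0.00095744,
       -0.00089456]), 'joint_efforts': array([ 1.39415074e-04, -3.73137975e+01,  2.53009915e+01,  1.08690016e-02,
       -5.08271194e-05,  9.92223733e-06]), 'eef_pos': array([ 0.15371412, -0.47524094,  0.25251564]), 'tcp_rot': array([-3.13973949e+00,  1.60088534e-05,  3.12827601e-01]), 'ft_force': array([-0.67678363,  0.45278236, -0.95467296]), 'ft_torque': array([-0.0392975 , -0.02684121,  0.01035062]), 'gripper_force': 0.0, 'gripper_width': 0.08555635415912935}
```

View pics/top0.png

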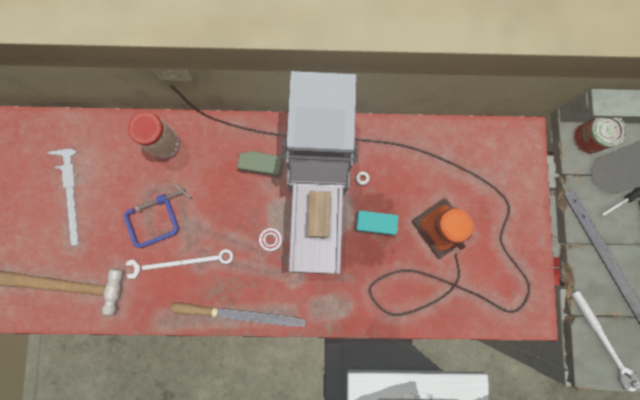

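View pics/side0.png

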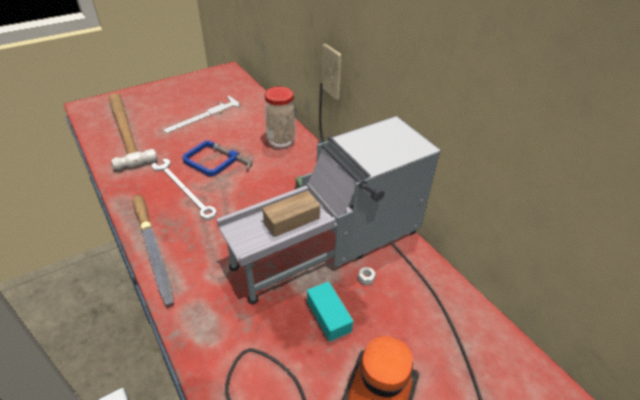

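The top view shows the chute, with the deck at cols 290–343, rows 183–273 and the flap around (318,170). There are two offcut-shaped blocks: the brown wooden one on the deck at (318,214) and the turquoise one on the bench at (377,223). The brown one fits, being wood on the deck before the flap. The side view agrees, with wood at (291,213) and turquoise at (329,311). I'll confirm it in a crop and measure.

```bash
python3 - <<'E'
from h import *
im={k:v for k,v in np.load('pics/top0.npz').items()}
P=cloud(im); px=im['pixels']; hsv=cv2.cvtColor(px,cv2.COLOR_BGR2HSV)
cv2.imwrite('pics/crop0.png',cv2.resize(px[60:290,260:420],None,fx=2.5,fy=2.5,interpolation=cv2.INTER_CUBIC))
box=np.zeros((400,640),bool); box[60:290,270:380]=1
def plane(m,h):  # rays of pixels to plane z=h
    v,u=np.nonzero(m); from scipy.spatial.transform import Rotation as Q
    d=np.stack([(u-im['cx'])/im['fx'],-(v-im['cy'])/im['fy'],-np.ones(len(u))],-1)@Q.from_euler('xyz',im['rotation']).as_matrix().T
    return im['xyz']+d*((h-im['xyz'][2])/d[:,2])[:,None]
def rect(m,h,n):
    q=plane(m,h)[:,:2]; r=cv2.minAreaRect((q*1000).astype(np.float32)); print(n,len(q),r, 'zmed',np.median(P[m][:,2]))
deckrails=box&(P[...,2]>.105)&(P[...,2]<.16); deckrails[:185]=0
rect(deckrails,.133,'deck+rails+wood')
wood=box&(P[...,2]>.142)&(P[...,2]<.165)&(hsv[...,1]>70); wood[:186]=0
rect(wood,.154,'wood z')
lid=box&(P[...,2]>.207)&(P[...,2]<.225); rect(lid,.214,'lid')
for n,m in(('lid',lid),('deck',deckrails)):
    q=P[m]; print(n,q.min(0),q.max(0))
# centreline of deck rows
for r in range(190,272,10):
    c=np.nonzero(deckrails[r])[0]; m=np.zeros_like(box); m[r,[c[0],c[-1]]]=1; print(r,c[0],c[-1],plane(m,.133)[:,:2].round(4).tolist())
for r in range(130,200,4): print(r,P[r,300].round(3),P[r,320].round(3),P[r,340].round(3))
E
```

```text
deck+rails+wood 4437 ((461.9189453125, 232.96400451660156), (180.18727111816406, 126.64997100830078), 0.9876051545143127) zmed 0.1189617295065023
wood z 174 ((489.9387512207031, 236.29190063476562), (84.64561462402344, 30.081464767456055), 0.9253986477851868) zmed 0.15364912943936276
lid 5498 ((671.5646362304688, 231.80230712890625), (144.7118682861328, 182.22711181640625), 88.30119323730469) zmed 0.21292518658388526
lid [0.57989094 0.16116362 0.20703   ] [0.76498449 0.30685771 0.22186825]
deck [0.37238282 0.17158729 0.10507404] [0.555707   0.2986919  0.15806856]
190 292 342 [[0.5406, 0.2873], [0.5424, 0.1836]]
200 292 341 [[0.5198, 0.2868], [0.5214, 0.1856]]
210 291 341 [[0.499, 0.2884], [0.5007, 0.1854]]
220 291 340 [[0.4784, 0.288], [0.48, 0.1873]]
230 290 340 [[0.4579, 0.2896], [0.4595, 0.1872]]
240 290 340 [[0.4375, 0.2891], [0.4391, 0.1871]]
250 289 339 [[0.4172, 0.2907], [0.4188, 0.189]]
260 289 339 [[0.3971, 0.2903], [0.3986, 0.1888]]
270 288 339 [[0.3771, 0.2919], [0.3786, 0.1887]]
130 [0.646 0.271 0.211] [0.646 0.233 0.212] [0.647 0.195 0.213]
134 [0.638 0.271 0.213] [0.638
[... 357 characters left out ...]
 [0.592 0.27  0.209] [0.593 0.232 0.207] [0.593 0.194 0.209]
162 [0.588 0.271 0.191] [0.588 0.232 0.193] [0.588 0.193 0.198]
166 [0.582 0.271 0.18 ] [0.582 0.231 0.183] [0.582 0.192 0.187]
170 [0.577 0.271 0.166] [0.577 0.231 0.168] [0.576 0.191 0.175]
174 [0.571 0.271 0.155] [0.571 0.23  0.156] [0.57  0.19  0.163]
178 [0.565 0.271 0.14 ] [0.565 0.23  0.146] [0.566 0.189 0.145]
182 [0.56  0.271 0.117] [0.559 0.229 0.13 ] [0.559 0.188 0.135]
186 [0.552 0.271 0.117] [0.553 0.229 0.116] [0.551 0.188 0.131]
190 [0.543 0.271 0.117] [0.544 0.229 0.116] [0.542 0.188 0.134]
194 [0.535 0.271 0.117] [0.53  0.23  0.153] [0.534 0.188 0.133]
198 [0.526 0.271 0.119] [0.522 0.23  0.156] [0.526 0.188 0.132]
```

View pics/crop0.png

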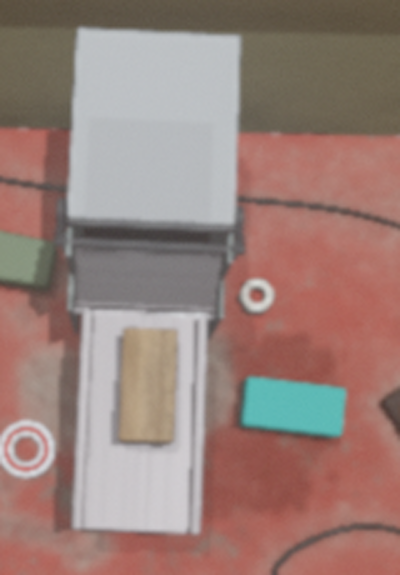

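The crop confirms the offcut is the brown wooden block on the deck (crop 148,385). The other is plain turquoise, on the bench. The chute comes out near (0.594, 0.234) with yaw about -0.03. Next I'll refine the wood position, check obstacle heights and plan.

```bash
cat >> h.py <<'E'
C=np.array([.594,.234]); YAW=-.03; TH=.35
def W(cx,cy,z): c,s=np.cos(YAW),np.sin(YAW); return [C[0]+c*cx-s*cy,C[1]+s*cx+c*cy,z]
ROT=[np.pi,-TH,YAW]
def tip(cx,cy,z,tl=.022):  # TCP pose for tip-centre at chute cx,cy, world height z
    return W(cx-tl*np.sin(TH),cy,z+tl*np.cos(TH))
E
python3 - <<'E'
from h import *
im={k:v for k,v in np.load('pics/top0.npz').items()}; P=cloud(im); 
m=(P[...,2]>.14)&(P[...,2]<.17); m[:188]=0; m[245:]=0; m[:,:300]=0; m[:,338:]=0
m=cv2.morphologyEx(m.astype(np.uint8),cv2.MORPH_OPEN,np.ones((3,3)))>0
print(cv2.minAreaRect((P[m][:,:2]*1000).astype(np.float32)),m.sum())
b=P[120:335,350:545]; print('right side max z',b[...,2].max(), P[225,455])
for cx in(-.19,-.09,-.03): print(arm.ik(tip(cx,0,.13),ROT))
print(arm.ik(tip(-.19,0,.25),ROT))
E
```

```text
((491.6929016113281, 232.08148193359375), (45.063819885253906, 92.2383041381836), 88.57257080078125) 1022
right side max z 1.0174550989706987 [ 0.47483798 -0.05686544  0.11306803]
[ 0.68034554  0.07114681 -0.54583372  0.68383129 -0.2255087  -2.46200335]
[ 0.54007111  0.21744789 -0.37027711  0.68492731 -0.18613208 -2.59955516]
[ 0.47750862  0.30880894 -0.24476825  0.70840579 -0.16742997 -2.66020333]
[ 0.68034554 -0.03923516 -0.32008209  1.01996489 -0.2255087  -2.46200335]
```

```bash
sed -i 's/^ROT=.*/ROT=[np.pi,TH,YAW+np.pi]/' h.py
python3 - <<'E'
from h import *
for cx,z in((-.188,.27),(-.188,.13),(-.03,.13)): print(arm.ik(tip(cx,-.005,z),ROT))
arm.grip(.016)
arm.movep(tip(-.188,-.005,.27),ROT)
arm.line_to(tip(-.188,-.005,.165),.15)
s=arm.read_state(); print(arm.tcp_to_tips,s['clock'],s['ft_force'],s['eef_pos'],s['gripper_width'])
shot('top','t1');im=shot('side','s1'); cv2.imwrite('pics/s1c.png',cv2.resize(im['pixels'][90:300,190:450],None,fx=3,fy=2.8))
E
```

```text
[ 0.66708741 -0.05306447 -0.28076917  1.07020077 -0.22195392  0.66649013]
[ 0.66708741  0.06738043 -0.55024148  0.68028355 -0.22195392  0.66649013]
[ 0.46903193  0.30430004 -0.25139348  0.70493558 -0.16484819  0.47320265]
0.022 4.2667 [ 0.30341827  0.59618121 -0.18447721] [0.39903346 0.23509367 0.18642184] 0.016111784179239395
```

View pics/s1c.png

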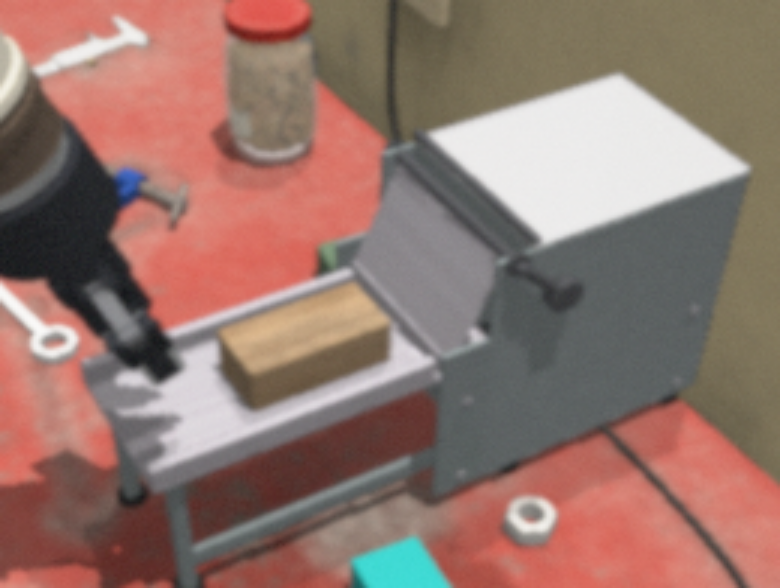

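The fingers are behind the block over the deck, with the near tip at crop (165,375), about (245,224) full frame. The flap is shut. I'll measure the tip height from the depth, then descend with a force check.

```bash
python3 - <<'E'
from h import *
im={k:v for k,v in np.load('pics/s1.npz').items()}; P=cloud(im)
m=(im['pixels'].max(-1)<75); m[:180]=0; m[235:]=0; m[:,:205]=0; m[:,258:]=0
q=P[m]; q=q[(q[:,0]>.36)&(q[:,2]>.1)]
d=q-np.array(W(0,0,0)); cx=d[:,0]+d[:,1]*np.sin(YAW)
print('z low',np.percentile(q[:,2],[0,1,5]),'cx max',np.percentile(cx,[95,99,100]),len(q))
f0=arm.read_state()['ft_force']
for z in(.15,.142,.136,.132,.129):
    arm.line_to(tip(-.188,-.005,z),.05); s=arm.read_state(); f=s['ft_force']-f0; print(z,f.round(2),s['eef_pos'].round(4))
    if f[2]>3: break
im=shot('side','s2'); cv2.imwrite('pics/s2c.png',cv2.resize(im['pixels'][150:280,190:350],None,fx=4.5,fy=4.5,interpolation=cv2.INTER_CUBIC))
E
```

```text
z low [0.17575693 0.17704443 0.18507506] cx max [-0.19365603 -0.18904983 -0.1868556 ] 612
0.15 [ 0.82 -0.5  -0.85] [0.3981 0.2346 0.1701]
0.142 [ 1.37 -0.74  0.46] [0.3981 0.2346 0.1621]
0.136 [ 0.15 -0.12 -0.19] [0.3981 0.2346 0.1562]
0.132 [ 0.84 -0.08 -0.85] [0.3982 0.2347 0.1524]
0.129 [ 1.39 -0.1   0.22] [0.3983 0.2348 0.1495]
```

View pics/s2c.png

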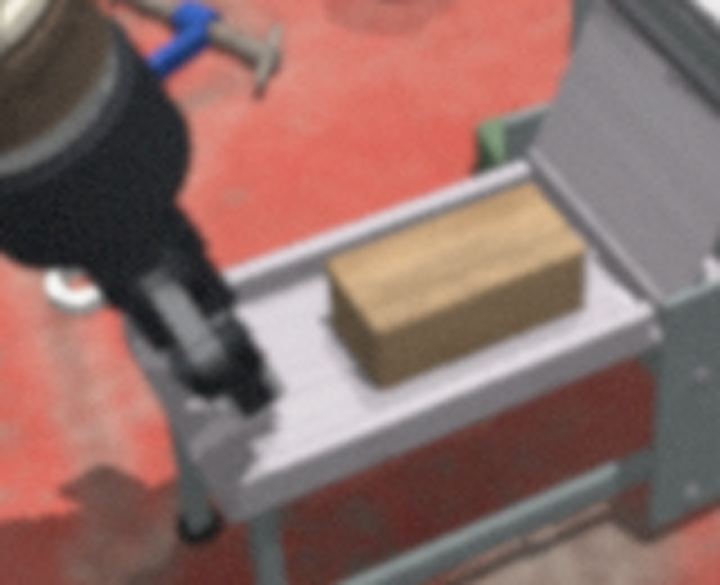

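The tips at crop (255,395) are clear of the deck and centred behind the block. Now pushing to just before the tipping point, then looking.

```bash
python3 - <<'E'
from h import *
f0=arm.read_state()['ft_force']
arm.line_to(tip(-.188,-.005,.125),.04); print((arm.read_state()['ft_force']-f0).round(2))
for cx in(-.15,-.12,-.09,-.065):
    arm.line_to(tip(cx,-.005,.125),.07); s=arm.read_state(); print(cx,s['clock'],(s['ft_force']-f0).round(2),s['eef_pos'].round(4))
im=shot('side','s3'); cv2.imwrite('pics/s3c.png',cv2.resize(im['pixels'][110:290,210:450],None,fx=3.2,fy=3.2,interpolation=cv2.INTER_CUBIC))
E
```

```text
[ 0.48 -0.04 -1.44]
-0.15 6.8833 [-0.03 -0.09 -1.69] [0.4364 0.2334 0.1454]
-0.12 7.4583 [ 1.11  0.   -0.69] [0.4667 0.2327 0.1455]
-0.09 8.0333 [ 0.19  0.3  -0.94] [0.4967 0.2318 0.1456]
-0.065 8.5417 [-0.11 -0.36 -1.27] [0.5219 0.2311 0.1456]
```

View pics/s3c.png

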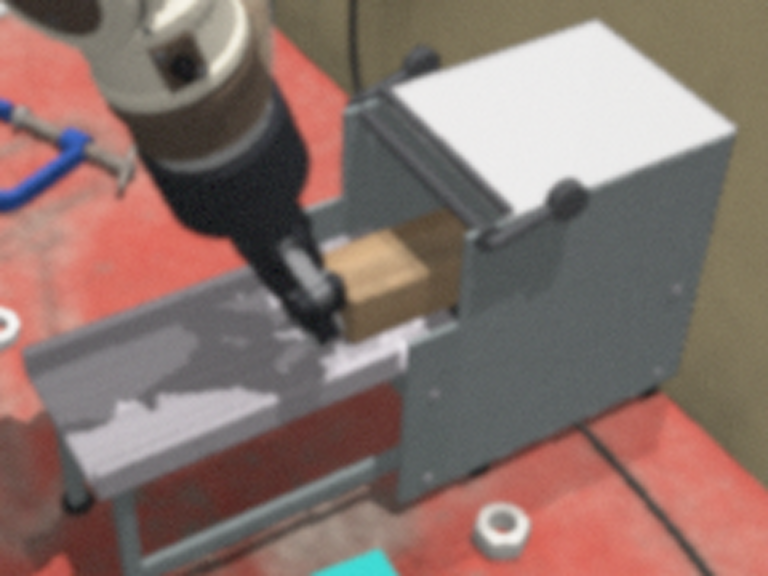

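The flap lies open on the block, which is straight. The fingers touch its rear face at crop (340,290). Now pushing on in small, force-checked steps.

```bash
python3 - <<'E'
from h import *
def rear(im):
    P=cloud(im); h=cv2.cvtColor(im['pixels'],cv2.COLOR_BGR2HSV)
    m=(P[...,2]>.147)&(P[...,2]<.162)&(h[...,1]>60)&(h[...,0]>8)&(h[...,0]<25)&(h[...,2]>80)
    d=P[m]-np.array(W(0,0,0)); cx=d[:,0]+d[:,1]*np.sin(YAW); cx=cx[(abs(d[:,1])<.05)&(cx>-.15)&(cx<.03)]
    return len(cx),np.percentile(cx,[1,5]).round(4) if len(cx) else 0
print(rear({k:v for k,v in np.load('pics/s3.npz').items()}))
f0=np.array([.5,.3,-1])
for cx in(-.05,-.04,-.034,-.03):
    arm.line_to(tip(cx,-.005,.125),.06); s=arm.read_state(); f=s['ft_force']-f0
    print(cx,s['clock'],f.round(2),s['eef_pos'].round(4),rear(arm.get_image('side')))
    if np.linalg.norm(f)>12: break
im=shot('side','s4'); cv2.imwrite('pics/s4c.png',cv2.resize(im['pixels'][110:290,210:450],None,fx=3.2,fy=3.2,interpolation=cv2.INTER_CUBIC))
E
```

```text
(765, array([-0.0519, -0.0469]))
-0.05 8.9917 [-1.44  0.    0.47] [0.5369 0.2307 0.1458] (597, array([-0.0369, -0.0323]))
-0.04 9.3583 [ 0.6  -0.47  1.05] [0.5469 0.2304 0.1458] (485, array([-0.0283, -0.0221]))
-0.034 9.6583 [-1.75  0.21  1.49] [0.5529 0.2303 0.1458] (135, array([0.0081, 0.0095]))
-0.03 9.9583 [-0.93 -0.55  0.82] [0.5566 0.2302 0.1458] (0, 0)
```

View pics/s4c.png

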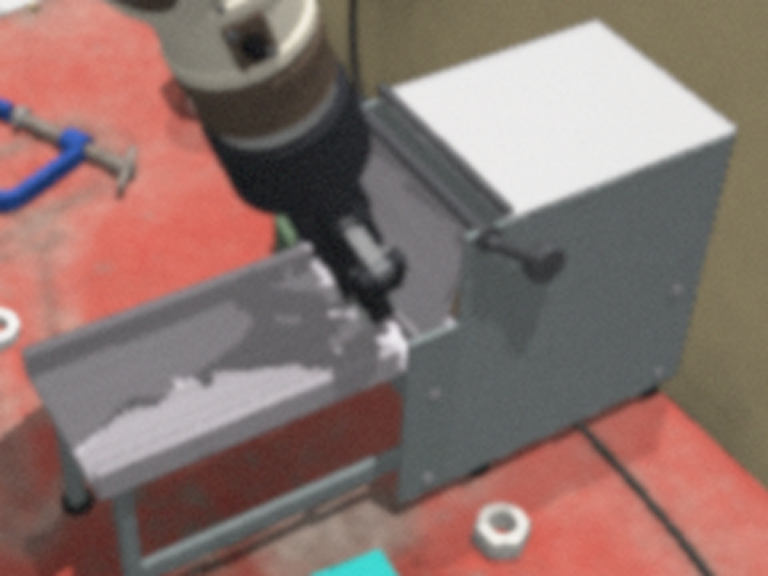

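The block has tipped in and the flap rests on the fingers, with a brown sliver still visible at crop (458,305). Next I'll withdraw straight back, rise clear, and check.

```bash
python3 - <<'E'
from h import *
arm.line_to(tip(-.12,-.005,.128),.12)
arm.line_to(tip(-.17,-.005,.14),.15)
arm.line_to(tip(-.19,-.005,.28),.2)
arm.line_to(tip(-.24,.1,.30),.2)
arm.sleep(.5)
s=arm.read_state(); print(s['clock'],s['ft_force'].round(2))
a=shot('side','s5')['pixels'][110:290,210:450]; b=shot('top','t5')
P=cloud(b)
for r in range(150,200,4): print(r,P[r,320].round(3))
c=b['pixels'][100:290,270:400]
cv2.imwrite('pics/f5.png',np.hstack([cv2.resize(a,(480,360)),cv2.resize(c,(246,360))]))
E
```

```text
13.55 [-0.1   0.79  0.55]
150 [0.606 0.233 0.218]
154 [0.623 0.23  0.111]
158 [0.592 0.232 0.209]
162 [0.588 0.232 0.192]
166 [0.583 0.231 0.18 ]
170 [0.577 0.231 0.166]
174 [0.572 0.23  0.152]
178 [0.566 0.23  0.137]
182 [0.561 0.229 0.118]
186 [0.552 0.229 0.118]
190 [0.544 0.229 0.116]
194 [0.535 0.229 0.118]
198 [0.527 0.229 0.12 ]
```

View pics/f5.png

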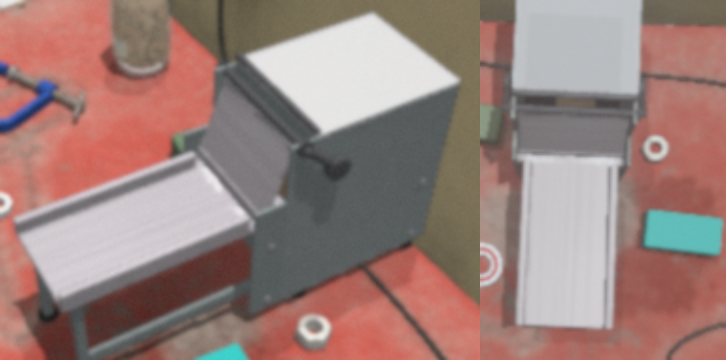

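The flap is shut (same profile as before) and the deck is empty. Wood shows through the slit at z≈0.111, so the block may be standing on end in the box. I'll check those points quickly.

```bash
python3 - <<'E'
from h import *
for f,(r0,r1,c0,c1) in(('t5',(150,158,285,360)),('s5',(190,215,345,358))):
    im={k:v for k,v in np.load(f'pics/{f}.npz').items()}; P=cloud(im); h=cv2.cvtColor(im['pixels'],cv2.COLOR_BGR2HSV)
    m=np.zeros((400,640),bool); m[r0:r1,c0:c1]=1; m&=(h[...,1]>50)&(h[...,0]>8)&(h[...,0]<25)
    d=P[m]-np.array(W(0,0,0)); c,s=np.cos(YAW),np.sin(YAW)
    q=np.stack([c*d[:,0]+s*d[:,1],-s*d[:,0]+c*d[:,1],d[:,2]],-1); print(f,len(q)); print(q[::max(1,len(q)//12)].round(3).tolist())
E
```

```text
t5 29
[[0.033, 0.012, 0.111], [0.03, 0.016, 0.112], [0.031, 0.012, 0.111], [0.03, 0.007, 0.112], [0.031, 0.003, 0.111], [0.032, -0.001, 0.11], [0.032, -0.014, 0.109], [0.028, 0.014, 0.111], [0.029, 0.009, 0.111], [0.028, 0.005, 0.112], [0.028, 0.001, 0.114], [0.029, -0.003, 0.111], [-0.183, 0.015, 1.017], [0.03, -0.016, 0.111], [0.028, -0.014, 0.108]]
s5 14
[[0.028, -0.008, 0.111], [0.026, -0.011, 0.111], [0.022, -0.013, 0.112], [0.025, -0.013, 0.111], [0.022, -0.014, 0.111], [0.022, -0.016, 0.113], [0.019, -0.014, 0.11], [0.02, -0.016, 0.111], [0.021, -0.018, 0.112], [0.017, -0.017, 0.111], [0.018, -0.019, 0.112], [0.02, -0.02, 0.112], [0.016, -0.022, 0.112], [0.019, -0.021, 0.11]]
```

Both views put its flat top at z = 0.111 (floor 0.019 + 0.092). It stands on end on the box floor, wholly inside and below deck level. The flap is shut and the arm is clear.

```bash
python3 -c "
from cell import arm
print(arm.finish_job())"
```

```text
the job is handed in; nothing more can be done
None
```

The job is handed in: the offcut was pushed through the flap and stands on end on the scrap-box floor, the flap swung shut, and the arm was clear and touching nothing at about 13.6 s of the 40 s allowed.

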